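# Close a votive mould and set its wick pins

## Task

Get the four-cup votive mould ready for pouring: lower the cavity block by its lifting bar into the mould box until it is fully home, then snap the rim clips shut so that it seals evenly, first one clip and the one diagonally opposite, then the other two. Once it is clipped, take every wick pin from the rack and set it in a cup of its own, feeling about the cup's bottom with its foot until it drops fully into the hidden blind seat; leave the pins standing and the other things where they are.

Things in the scene. Friction and masses are not known exactly. Their poses are not given: they have to be found in the camera images.
- mould_box: Grey open-topped mould box fixed on the bench riser (a plywood shelf, top at z = 0.145), 146 x 146 mm, 49 mm high, walls 6 mm (inside 134 x 134). Origin: centre of its underside; x, y along its sides, z up. In it four dark steel seat pads, 54 mm square, tops 21 mm above the origin, carry the cavity block. Clips are hinged along its +y and -y rims.
- cavity_block: Loose aluminium block, 128 x 128 mm (3 mm play all round in the box), 34 mm high, 0.4 to 0.63 kg, with four open-bottomed 38 mm round cups at x, y = +-30 mm and a 140 mm square flange, 4 mm thick, round its top edge that goes just over the box's rim. Origin: centre of its underside, z up. Fits in any quarter turn; fully home its origin is 21 mm above the box's.
- lifting_bar (a point): Middle of the block's black lifting bar, 47 mm above the block's underside, at its centre; axes as the block. The bar is 14 mm thick along y and 40 mm long along x; its lower edge is 8 mm and its top 20 mm above the block's top face, with a web 8 mm thick below it.
- cup_0 (a point): Nominal centre of cup 0 on top of its seat pad, at (30, 30, 21) mm in the box's frame. The seat is a blind round hole in the pad, 11.4 mm wide, 1 mm chamfer, 18 mm deep; its centre is up to 5.5 mm either way from this point in the box's x and 5.5 mm in its y (pads float). It is not reported and hardly seen at the bottom of the cup.
- cup_1 (a point): Nominal centre of cup 1 on top of its seat pad, at (30, -30, 21) mm in the box's frame. The seat is a blind round hole in the pad, 11.4 mm wide, 1 mm chamfer, 18 mm deep; its centre is up to 5.5 mm either way from this point in the box's x and 5.5 mm in its y (pads float). It is not reported and hardly seen at the bottom of the cup.
- cup_2 (a point): Nominal centre of cup 2 on top of its seat pad, at (-30, -30, 21) mm in the box's frame. The seat is a blind round hole in the pad, 11.4 mm wide, 1 mm chamfer, 18 mm deep; its centre is up to 5.5 mm either way from this point in the box's x and 5.5 mm in its y (pads float). It is not reported and hardly seen at the bottom of the cup.
- cup_3 (a point): Nominal centre of cup 3 on top of its seat pad, at (-30, 30, 21) mm in the box's frame. The seat is a blind round hole in the pad, 11.4 mm wide, 1 mm chamfer, 18 mm deep; its centre is up to 5.5 mm either way from this point in the box's x and 5.5 mm in its y (pads float). It is not reported and hardly seen at the bottom of the cup.
- clip_0 (a joint): Angle (rad) of the steel clip with red pad hinged at (38, 78) mm in the box's frame: 0 open, standing up and leaning a little outward; 1.75 shut, flat inward over the flange. Over-centre spring: stays open or shut; pushed inward near its tip with 5 to 8 N it flips shut once past about 0.9. Opposite corners: 0 and 2, 1 and 3.
- clip_0_tip (a point): Tip of clip 0's tongue (22 mm wide along the box's x, 4 mm thick, lying 5 to 9 mm above its hinge when shut; the tip 26 mm from its hinge line, which runs along the box's x 51 mm above the box's origin).
- clip_1 (a joint): Angle (rad) of the steel clip with red pad hinged at (38, -78) mm in the box's frame: 0 open, standing up and leaning a little outward; 1.75 shut, flat inward over the flange. Over-centre spring: stays open or shut; pushed inward near its tip with 5 to 8 N it flips shut once past about 0.9. Opposite corners: 0 and 2, 1 and 3.
- clip_1_tip (a point): Tip of clip 1's tongue (22 mm wide along the box's x, 4 mm thick, lying 5 to 9 mm above its hinge when shut; the tip 26 mm from its hinge line, which runs along the box's x 51 mm above the box's origin).
- clip_2 (a joint): Angle (rad) of the steel clip with red pad hinged at (-38, -78) mm in the box's frame: 0 open, standing up and leaning a little outward; 1.75 shut, flat inward over the flange. Over-centre spring: stays open or shut; pushed inward near its tip with 5 to 8 N it flips shut once past about 0.9. Opposite corners: 0 and 2, 1 and 3.
- clip_2_tip (a point): Tip of clip 2's tongue (22 mm wide along the box's x, 4 mm thick, lying 5 to 9 mm above its hinge when shut; the tip 26 mm from its hinge line, which runs along the box's x 51 mm above the box's origin).
- clip_3 (a joint): Angle (rad) of the steel clip with red pad hinged at (-38, 78) mm in the box's frame: 0 open, standing up and leaning a little outward; 1.75 shut, flat inward over the flange. Over-centre spring: stays open or shut; pushed inward near its tip with 5 to 8 N it flips shut once past about 0.9. Opposite corners: 0 and 2, 1 and 3.
- clip_3_tip (a point): Tip of clip 3's tongue (22 mm wide along the box's x, 4 mm thick, lying 5 to 9 mm above its hinge when shut; the tip 26 mm from its hinge line, which runs along the box's x 51 mm above the box's origin).
- pin_rack: Wooden pin rack fixed on the riser, 150 x 46 mm, 42 mm high (foot board 166 x 56 mm); four holes in a row along its x, 36 mm apart, hold the wick pins upright with their feet 10 mm above the riser. Origin: centre of its underside.
- pin_0_grip (a point): Wick pin 0 (may be absent): steel, 10 mm diameter, 111 mm long, 60 g, foot stepped to 8.4 mm over its last 2 mm; black square grip, 14 x 14 mm, sides along its x and y (in the rack, the rack's), 82 to 111 mm above the foot. This point: middle of the grip, 96.5 mm above the foot; z along the pin. In its seat it is about 99.5 mm above the box's origin; with the foot on the pad's top 117.5 mm.
- pin_1_grip (a point): Wick pin 1 (may be absent): steel, 10 mm diameter, 111 mm long, 60 g, foot stepped to 8.4 mm over its last 2 mm; black square grip, 14 x 14 mm, sides along its x and y (in the rack, the rack's), 82 to 111 mm above the foot. This point: middle of the grip, 96.5 mm above the foot; z along the pin. In its seat it is about 99.5 mm above the box's origin; with the foot on the pad's top 117.5 mm.
- pin_2_grip (a point): Wick pin 2 (may be absent): steel, 10 mm diameter, 111 mm long, 60 g, foot stepped to 8.4 mm over its last 2 mm; black square grip, 14 x 14 mm, sides along its x and y (in the rack, the rack's), 82 to 111 mm above the foot. This point: middle of the grip, 96.5 mm above the foot; z along the pin. In its seat it is about 99.5 mm above the box's origin; with the foot on the pad's top 117.5 mm.
- pin_3_grip (a point): Wick pin 3 (may be absent): steel, 10 mm diameter, 111 mm long, 60 g, foot stepped to 8.4 mm over its last 2 mm; black square grip, 14 x 14 mm, sides along its x and y (in the rack, the rack's), 82 to 111 mm above the foot. This point: middle of the grip, 96.5 mm above the foot; z along the pin. In its seat it is about 99.5 mm above the box's origin; with the foot on the pad's top 117.5 mm.
- wick_spool: Spool of wick, 60 mm wide, 50 mm high, behind the work: a bystander.
- amber_jar: Amber glass jar candle, 64 mm wide, 85 mm high: a bystander.
- tin_lid: Gold tin lid lying flat, 62 mm wide, 12 mm high: a bystander.
- candle_low: Poured candle in a glass, 58 mm wide, 50 mm high: a bystander.

How it is judged:
On the way, in this order (a step that is already met when the one before it is completed fails the run):
1. the cavity block is fully home in the mould box with all clips still open (z of lifting_bar in the frame of mould_box below 0.0705 m and horizontal distance between lifting_bar and mould_box below 0.006 m and angle between lifting_bar's own z axis and vertical below 0.04 rad and value of joint each of clip_0, clip_1, clip_2, clip_3 below 0.55 rad), for 0.2 s.
2. two diagonally opposite clips are shut over the block while the other two are open (z of lifting_bar in the frame of mould_box below 0.0705 m and horizontal distance between lifting_bar and mould_box below 0.006 m and angle between lifting_bar's own z axis and vertical below 0.04 rad and ((value of joint each of clip_0, clip_2 above 1.63 rad and value of joint each of clip_1, clip_3 below 0.55 rad) or (value of joint each of clip_1, clip_3 above 1.63 rad and value of joint each of clip_0, clip_2 below 0.55 rad))), for 0.1 s.
3. all four clips are shut over the block, with no pin in the mould yet (z of lifting_bar in the frame of mould_box below 0.0705 m and horizontal distance between lifting_bar and mould_box below 0.006 m and angle between lifting_bar's own z axis and vertical below 0.04 rad and value of joint each of clip_0, clip_1, clip_2, clip_3 above 1.63 rad and horizontal distance between each of pin_0_grip, pin_1_grip, pin_2_grip, pin_3_grip and mould_box above 0.1 m), for 0.2 s.
At the end, for the whole second after the job is handed in: Block home in the box (within 6 mm of its centre, at most 2.5 mm proud, level), all four clips shut (over 1.63 rad), every wick pin at rest within 0.2 rad of upright in a cup, its foot at least 13 of the 18 mm down in the seat (z of lifting_bar in the frame of mould_box below 0.0705 m and horizontal distance between lifting_bar and mould_box below 0.006 m and angle between lifting_bar's own z axis and vertical below 0.04 rad and value of joint each of clip_0, clip_1, clip_2, clip_3 above 1.63 rad and (horizontal distance between pin_0_grip and cup_0 below 0.022 m or horizontal distance between pin_0_grip and cup_1 below 0.022 m or horizontal distance between pin_0_grip and cup_2 below 0.022 m or horizontal distance between pin_0_grip and cup_3 below 0.022 m) and z of each of pin_0_grip, pin_1_grip, pin_2_grip, pin_3_grip in the frame of mould_box below 0.1045 m and angle between each of pin_0_grip, pin_1_grip, pin_2_grip, pin_3_grip's own z axis and vertical below 0.2 rad and (horizontal distance between pin_1_grip and cup_0 below 0.022 m or horizontal distance between pin_1_grip and cup_1 below 0.022 m or horizontal distance between pin_1_grip and cup_2 below 0.022 m or horizontal distance between pin_1_grip and cup_3 below 0.022 m) and (horizontal distance between pin_2_grip and cup_0 below 0.022 m or horizontal distance between pin_2_grip and cup_1 below 0.022 m or horizontal distance between pin_2_grip and cup_2 below 0.022 m or horizontal distance between pin_2_grip and cup_3 below 0.022 m) and (horizontal distance between pin_3_grip and cup_0 below 0.022 m or horizontal distance between pin_3_grip and cup_1 below 0.022 m or horizontal distance between pin_3_grip and cup_2 below 0.022 m or horizontal distance between pin_3_grip and cup_3 below 0.022 m)); the robot touches nothing.
It fails at once if the wick spool is pushed away (more than 40 mm) (distance of wick_spool from where it was at the start of the episode above 0.04 m).
It fails at once if the amber jar is pushed away (more than 40 mm) (distance of amber_jar from where it was at the start of the episode above 0.04 m).
It fails at once if the tin lid is pushed away (more than 40 mm) (distance of tin_lid from where it was at the start of the episode above 0.04 m).
It fails at once if the candle low is pushed away (more than 40 mm) (distance of candle_low from where it was at the start of the episode above 0.04 m).
Of pin_0, pin_1, pin_2, pin_3 only 3 to 4 are there at a start; the rules pass over those that are not, and their reading is None.
At some moment in a run one of cavity_block may be knocked a few centimetres aside while the robot is not near it.
It also fails if it takes over 210 s, if anything falls off the work surface, if the arm or the gripper's body presses on something with over 40 N, if the wrist force passes 120 N, or if a joint passes its speed limit or range.

## Robot

A 6-joint arm with a two-finger parallel gripper is mounted at the origin on a cart in front of the work surface, level with it; the furniture and walls round the work are solid. World frame = base frame: x ahead of the robot, y to its left, z up, the work surface at z = 0. Lengths are in m, angles in rad, forces in N, time in s.
With the tool pointing down it reaches from about 0.3 to 0.875 m from the base axis. Payload 6.4 kg.
Tool frame: the origin (TCP) lies where the fingers leave the gripper's body, on its centre line; the fingertips stand 73 mm ahead of it and the grasp point (between the pads) lies 54 mm ahead of it; z points along the fingers, y is the line along which they close (so a half turn about z gives the same grasp; the last joint's range is limited). The gripper opens to 85 mm and grips with 20 to 120 N. Pads are 22 mm wide; open, the fingers measure 114 mm over their backs; the gripper's body (76 mm by 85 mm) begins 54 mm behind the grasp point. The pads swing forward as they close: fully open they stand 13 mm farther back than shut.
Start: joints at [1.087, 0.181, 1.607, -0, 1.354, -0.206], TCP at [0.158, 0.553, 0.304] pointing down, gripper open.
Joint ranges: [-2.99, 2.99], [-0.89, 2.07], [0.3, 2.58], [-1.14, 4.28], [0, 2.63], [-3.12, 3.12]. Speed limits (rad/s): [2.57, 2.57, 3.01, 3.14, 3.14, 3.14].

## Interface

Orientations are given as a unit quaternion [w, x, y, z].
In Python, from bench import ctrl gives the robot as it stands.
- The arm moves only by the tool carry_out, never from a script. Its argument "steps" is one flat list of numbers, 7 for each row, row after row: the shift along the tool's x, y, z in m, then the turn, a rotation vector about the tool's x, y, z in rad, then the opening, from 0 (shut) to 1 (fully open). In form: [dx, dy, dz, wx, wy, wz, claw, dx, dy, dz, wx, wy, wz, claw, ...]. A call has 1 to 20 rows; each row is the pose to reach, as a shift and turn from the pose commanded when the call began, along the tool's axes at that moment; what a row does not reach only later rows make up. A row lasts 1/10 s, in which the tool goes at most 50 mm and 8.59 degrees, less where a joint would pass 70% of its speed; a pose out of reach is approached as far as the arm can. A call with a gripper value outside its range is refused whole. The fingers move at their own pace and stop on an object; the grip force is fixed at half the most. Time passes only in rows, so rows that repeat a pose let the fingers close. It gives the time, the measured TCP pose, the force, the opening and the grip force at its end, in the units of the state.
- ctrl.get_obs(): the state, without advancing time (a new reading comes with each control period).
- ctrl.camera(name): name is "scene" or "top"; returns the picture (400x640x3 uint8, red, green, blue); there is no depth.
- ctrl.camera_params(name): a dict with "vertical_fov" (degrees; the focal length in pixels is half the picture's height over the tangent of half this angle, whatever the lens; pixels are square), "cx", "cy" (the principal point, pixels), "cam_to_world" (4x4, takes a point from camera to world coordinates). Camera axes: x right, y down, z forward; pixel columns grow to the right and rows downward; lengths in m; the calibration is good to about 2 mm. A picture is of the moment at which its call begins. camera_params takes no time and is no camera call.
- ctrl.hand_in(): hands the job in; it is judged then, once.
The state is a dict: "time_s": time; "q": joint angles; "dq": joint speeds; "joint_efforts": joint torques, N m; "eef_pos": TCP position; "eef_rot": TCP orientation; "wrist_force": force on the tool from outside, world axes, zero at the start; "torque": the same for the moment, N m; "opening": opening from 0.0 (shut) to 1.0 (fully open); "grasp_force": force on a finger pad.
Only numpy, scipy, OpenCV 4.12 (cv2) and the standard library are available. Lean on these libraries where they do the work, as an engineer would, in place of code of your own. Each camera call takes 0.05 s, during which the arm holds its last target. There are 200 camera calls.

## Working session

There is one attempt and no reset: what is moved stays moved. The work goes in short steps, Python scripts to look and compute and a tool call to move; the robot and the scene stay as the last step left them, time stands still between calls to the robot, and variables do not carry over. Pictures are saved under pics/ and viewed, at most 14 in all, crops included, and the job is handed in when it is done.

Besides the shell and the picture viewer there is one more tool, called after "Request:" as name(argument=value, ...), one argument or row to a line, values as JSON. carry_out: Moves the arm, as the interface text tells. Its arguments: {"type":"object","properties":{"steps":{"type":"array"}},"required":["steps"]}

```bash
ls; mkdir -p pics; python3 - <<'E'
from bench import ctrl
import cv2,numpy as np
for n in("scene","top"):
    im=ctrl.camera(n); cv2.imwrite(f"pics/{n}0.png",im[:,:,::-1])
    p=ctrl.camera_params(n);print(n,p["vertical_fov"],p["cx"],p["cy"],np.round(p["cam_to_world"],4).tolist(), {k for k in p})
o=ctrl.get_obs();print(o)
E
```

```text
pics
scene 47.66288960476395 318.8932571412794 206.3413388330909 [[0.7684, -0.3319, 0.5472, 0.0039], [-0.6397, -0.3723, 0.6725, -0.7138], [-0.0195, -0.8667, -0.4984, 0.8001], [0.0, 0.0, 0.0, 1.0]] {'cx', 'cy', 'cam_to_world', 'vertical_fov'}
top 43.43633818469568 317.4582282637389 194.24438199526278 [[0.0177, -0.9779, 0.2085, 0.3311], [-0.9998, -0.0181, -0.0002, 0.0278], [0.004, -0.2085, -0.978, 1.5983], [0.0, 0.0, 0.0, 1.0]] {'cx', 'cy', 'cam_to_world', 'vertical_fov'}
{'time_s': 0.1, 'q': array([ 1.08668472e+00,  1.81457107e-01,  1.60787003e+00, -3.86449921e-05,
        1.35379633e+00, -2.06266784e-01]), 'dq': array([ 0.00016919, -0.00069266, -0.00234893,  0.0012463 , -0.00027881,
        0.00024142]), 'joint_efforts': array([ 5.40964702e-04, -4.45883060e+01, -3.52236307e+01, -1.50951610e-04,
        4.24510348e-03,  3.22588062e-05]), 'eef_pos': array([0.15751194, 0.55262241, 0.30309793]), 'eef_rot': array([-2.41241014e-04,  1.38471813e-01,  9.90366079e-01, -7.26640303e-04]), 'wrist_force': array([ 0.03617401,  0.37754534, -0.03942171]), 'torque': array([-0.02503862, -0.02505019, -0.00498012]), 'grasp_force': 0.0, 'opening': 1.000433896089721}
```

View pics/top0.png

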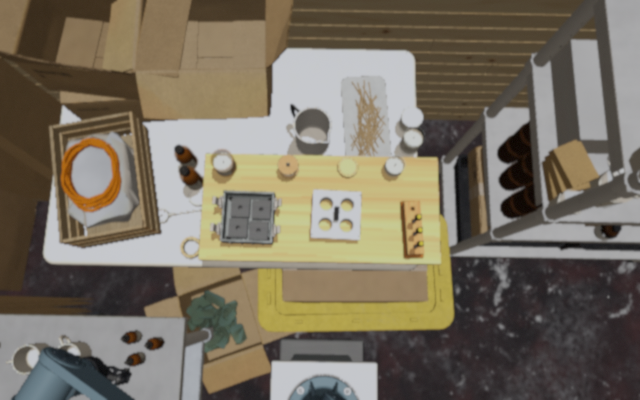

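View pics/scene0.png

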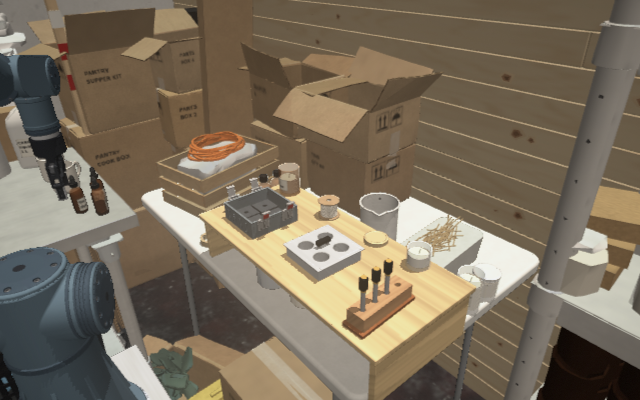

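The scene picture shows the mould box at the left, with its clips open at its two sides, the block in the middle and the rack at the right with 3 pins. In the top picture the box is at about (248,218), the bar at (336,213) and the rack at (413,228). I'll enlarge the top view to measure.

```bash
python3 - <<'E'
import cv2,numpy as np
a=cv2.imread("pics/top0.png")
c=cv2.resize(a[180:265,205:445],None,fx=3.3,fy=3.3,interpolation=cv2.INTER_CUBIC)
b=cv2.imread("pics/scene0.png")
d=cv2.resize(b[165:335,215:420],None,fx=1.8,fy=1.8,interpolation=cv2.INTER_CUBIC)
o=np.zeros((600,800,3),np.uint8);o[:c.shape[0],:c.shape[1]]=c[:, :800];o[285:285+d.shape[0],:d.shape[1]]=d
cv2.imwrite("pics/z0.png",o)
E
```

```text
(no output)
```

View pics/z0.png

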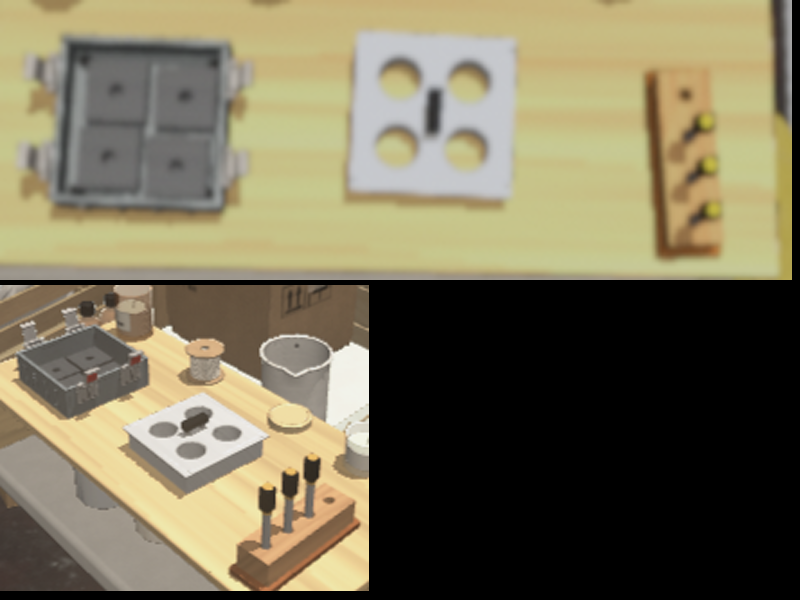

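The crop shows the four seat holes faintly on the dark pads, at crop (116,89), (185,96), (108,156), (176,165). The bar is at (433,112), and three pins with yellow tops are at (706,122), (709,165), (712,209); the top hole of the rack is empty. The holes can be measured now, before the block covers them.

```bash
cat > h.py <<'E'
from bench import ctrl
import cv2,numpy as np
from scipy.spatial.transform import Rotation as R
def P(n):
    p=ctrl.camera_params(n);return 200/np.tan(np.radians(p["vertical_fov"])/2),p["cx"],p["cy"],np.array(p["cam_to_world"])
def ray(n,uv,z):
    f,cx,cy,T=P(n);uv=np.atleast_2d(uv).astype(float)
    d=np.c_[(uv[:,0]-cx)/f,(uv[:,1]-cy)/f,np.ones(len(uv))]@T[:3,:3].T
    return T[:3,3]+d*((z-T[2,3])/d[:,2])[:,None]
def proj(n,X):
    f,cx,cy,T=P(n);c=(np.atleast_2d(X)-T[:3,3])@T[:3,:3]
    return np.c_[c[:,0]/c[:,2]*f+cx,c[:,1]/c[:,2]*f+cy]
def pose():
    o=ctrl.get_obs();q=o["eef_rot"];return np.array(o["eef_pos"]),R.from_quat([q[1],q[2],q[3],q[0]]),o
def go(p,yaw):
    """shift & turn (tool axes) to put TCP at p, pointing down, closing line at world angle yaw (mod pi)"""
    x,r,o=pose();best=None
    for k in(-1,0,1):
        a=yaw+k*np.pi;y=[np.cos(a),np.sin(a),0];z=[0,0,-1];M=np.c_[np.cross(y,z),y,z]
        w=(r.inv()*R.from_matrix(M)).as_rotvec()
        if best is None or np.linalg.norm(w)<np.linalg.norm(best):best=w
    print("shift",np.round(r.inv().apply(np.array(p)-x),4),"turn",np.round(best,4))
def blobs(m,amin=3):
    n,l,s,c=cv2.connectedComponentsWithStats(m.astype(np.uint8));return [(s[i],c[i]) for i in range(1,n) if s[i,4]>=amin]
E
python3 - <<'E'
from h import *
a=cv2.imread("pics/top0.png");hsv=cv2.cvtColor(a,cv2.COLOR_BGR2HSV).astype(int);H,S,V=hsv[...,0],hsv[...,1],hsv[...,2]
x,r,o=pose();print("tool axes",r.as_matrix().round(3).tolist(),o["q"].round(3))
def reg(x0,x1,y0,y1):
    m=np.zeros(H.shape,bool);m[y0:y1,x0:x1]=1;return m
blk=((S<60)&(V>120)&reg(300,372,180,250)).astype(np.uint8)
cs=max(cv2.findContours(blk,0,2)[0],key=cv2.contourArea);rc=cv2.minAreaRect(cs);bp=cv2.boxPoints(rc)
print("block rect",rc);w=ray("top",bp,.179);print(w.round(4).tolist(),np.linalg.norm(w-np.roll(w,1,0),axis=1).round(4),w.mean(0).round(4))
bar=(V<90)&reg(325,348,200,228);print("bar",[(s,c,ray("top",c,.199)[0].round(4)) for s,c in blobs(bar,8)])
yb,xb=np.nonzero(bar);print(cv2.minAreaRect(np.c_[xb,yb].astype(np.float32)))
pin=(H>20)&(H<35)&(S>150)&(V>150)&reg(405,430,205,260)
print("pins",[(s[4],c.round(2),ray("top",c,.266)[0].round(4)) for s,c in blobs(pin,3)])
box=((S<70)&(V<170)&reg(207,285,183,252)).astype(np.uint8)
op=cv2.morphologyEx(cv2.morphologyEx(box,cv2.MORPH_CLOSE,np.ones((5,5))),cv2.MORPH_OPEN,np.ones((21,21)))
cs=max(cv2.findContours(op,0,2)[0],key=cv2.contourArea);rc=cv2.minAreaRect(cs);bp=cv2.boxPoints(rc)
w=ray("top",bp,.194);print("box",rc,w.round(4).tolist(),np.linalg.norm(w-np.roll(w,1,0),axis=1).round(4),w.mean(0).round(4))
for u in[(116,89),(185,96),(108,156),(176,165)]:
    u=np.array(u)/3.3+[205,180];i=np.round(u).astype(int)
    p=V[i[1]-3:i[1]+4,i[0]-3:i[0]+4];wt=np.clip(np.median(p)-p-4,0,None);g=np.mgrid[-3:4,-3:4]
    c=[i[0]+(g[1]*wt).sum()/wt.sum(),i[1]+(g[0]*wt).sum()/wt.sum()];print("seat",np.round(c,2),ray("top",c,.166)[0].round(4),wt.sum(),np.median(p))
E
```

```text
tool axes [[-0.962, 0.274, -0.001], [0.274, 0.962, -0.001], [0.0, -0.002, -1.0]] [ 1.087  0.181  1.608 -0.     1.354 -0.206]
block rect ((336.0635070800781, 214.2928009033203), (50.82439422607422, 49.668094635009766), 3.012787342071533)
[[0.5071, 0.0481, 0.179], [0.6515, 0.0436, 0.179], [0.6463, -0.1035, 0.179], [0.5021, -0.0959, 0.179]] [0.1441 0.1445 0.1472 0.1444] [ 0.5768 -0.0269  0.179 ]
bar [(array([335, 208,   3,  12,  35], dtype=int32), array([335.97142857, 213.34285714]), array([ 0.5753, -0.0258,  0.199 ]))]
((336.0, 213.5), (11.0, 2.0), 90.0)
pins [(np.int32(9), array([418.22, 216.11]), array([ 0.5601, -0.2446,  0.266 ])), (np.int32(11), array([419.64, 229.45]), array([ 0.524 , -0.2475,  0.266 ])), (np.int32(10), array([421. , 243.2]), array([ 0.4872, -0.2502,  0.266 ]))]
box ((247.0, 217.0), (52.0, 52.0), 90.0) [[0.6349, 0.3036, 0.194], [0.6377, 0.1549, 0.194], [0.4887, 0.1495, 0.194], [0.486, 0.295, 0.194]] [0.1492 0.1487 0.1491 0.1455] [0.5618 0.2257 0.194 ]
seat [239.63 206.48] [0.5961 0.2524 0.166 ] 205.0 104.0
seat [260.59 208.53] [0.5912 0.1915 0.166 ] 244.0 103.0
seat [236.98 226.58] [0.5372 0.2571 0.166 ] 202.0 105.0
seat [257.89 229.31] [0.5304 0.1967 0.166 ] 187.0 105.0
```

```bash
cat > m.py <<'E'
from h import *
from scipy.ndimage import gaussian_filter1d as g1
def edges(a,spans,z):
    """spans: dict side->(range along, range across); returns fitted world lines"""
    S=cv2.cvtColor(a,cv2.COLOR_BGR2HSV)[...,1].astype(float);out={}
    for k,(al,(c0,c1)) in spans.items():
        pts=[]
        for t in al:
            line=S[c0:c1,t] if k in"TB" else S[t,c0:c1]
            d=np.gradient(g1(line,.7))*(-1 if k in"TL" else 1)   # wood (high S) outside
            i=int(np.argmax(d)); 
            if 0<i<len(d)-1:
                i=i+.5*(d[i-1]-d[i+1])/(d[i-1]-2*d[i]+d[i+1])
            pts.append((t,c0+i) if k in"TB" else (c0+i,t))
        w=ray("top",pts,z)[:,:2]
        l=cv2.fitLine(w.astype(np.float32),cv2.DIST_HUBER,0,.01,.01).ravel();out[k]=(l[2:],l[:2])
        print(k,l.round(4),"ang",np.degrees(np.arctan(l[1]/l[0] if abs(l[0])>abs(l[1]) else -l[0]/l[1])).round(2), "mid pix",np.round(np.mean(pts,0),2))
    return out
E
python3 - <<'E'
from m import *
a=cv2.imread("pics/top0.png")
print("block");o=edges(a,{"T":(range(316,358),(183,197)),"B":(range(314,356),(232,248)),"L":(range(193,235),(304,318)),"R":(range(195,237),(353,368))},.179)
print("width",o["L"][0]-o["R"][0],o["T"][0]-o["B"][0],(o["L"][0]+o["R"][0])/2,(o["T"][0]+o["B"][0])/2)
print("box");o=edges(a,{"T":(range(228,272),(184,198)),"B":(range(226,270),(236,252)),"L":(range(209,221),(212,228)),"R":(range(211,223),(268,284))},.194)
print((o["L"][0]+o["R"][0])/2,(o["T"][0]+o["B"][0])/2,o["L"][0]-o["R"][0],o["T"][0]-o["B"][0])
cl=np.array([(35,68),(32,155),(240,73),(236,163)])/3.3+[205,180];w=ray("top",cl,.215);print(w.round(4).tolist(),w.mean(0))
b=cv2.imread("pics/scene0.png");hs=cv2.cvtColor(b,cv2.COLOR_BGR2HSV)
m=(hs[...,2]<60)&(hs[...,1]<140);m[:, :300]=0;m[:,345:]=0;m[:225]=0;m[260:]=0
print([(s[4],c,ray("scene",c,.192)[0].round(4)) for s,c in blobs(m,8)])
x,y=.5755,-.0262
go((x,y,.38),np.radians(90-3));go((x,y,.195+.054),np.radians(90-3))
E
```

```text
block
T [ 0.0363  0.9993  0.648  -0.0332] ang -2.08 mid pix [336.5  189.71]
B [ 0.0344  0.9994  0.5052 -0.0232] ang -1.97 mid pix [334.5  238.88]
L [ 0.9995 -0.0302  0.5961  0.0444] ang -1.73 mid pix [311.02 213.5 ]
R [ 0.9994 -0.0352  0.574  -0.0972] ang -2.02 mid pix [360.58 215.5 ]
width [0.02214324 0.14163032] [ 0.14280158 -0.01007488] [ 0.5850428  -0.02637669] [ 0.576614 -0.028202]
box
T [0.014  0.9999 0.6367 0.2221] ang -0.8 mid pix [249.5  190.92]
B [0.0152 0.9999 0.4879 0.2153] ang -0.87 mid pix [247.5 242.8]
L [0.999  0.0455 0.5666 0.2988] ang 2.61 mid pix [221.29 214.5 ]
R [ 0.9992 -0.0395  0.5636  0.1509] ang -2.26 mid pix [273.44 216.5 ]
[0.565068   0.22487964] [0.5622968  0.21868503] [0.00302619 0.14787135] [0.14879286 0.00683151]
[[0.6025, 0.313, 0.215], [0.5279, 0.311, 0.215], [0.6014, 0.1386, 0.215], [0.5243, 0.1393, 0.215]] [0.56404286 0.22546176 0.215     ]
[]
shift [-0.5607 -0.4421 -0.0764] turn [-0.0015 -0.0004 -0.2255]
shift [-0.5607 -0.4419  0.0546] turn [-0.0015 -0.0004 -0.2255]
```

Request:
carry_out(
  steps=[0,0,-0.05,0,0,0,1,0,0,-0.1,0,0,0,1,-0.56,-0.442,-0.1,-0.0015,0,-0.243,1,-0.56,-0.442,-0.1,-0.0015,0,-0.243,1,-0.56,-0.442,-0.1,-0.0015,0,-0.243,1,-0.56,-0.442,-0.1,-0.0015,0,-0.243,1,-0.56,-0.442,-0.1,-0.0015,0,-0.243,1,-0.56,-0.442,-0.1,-0.0015,0,-0.243,1,-0.56,-0.442,-0.1,-0.0015,0,-0.243,1,-0.56,-0.442,-0.1,-0.0015,0,-0.243,1,-0.56,-0.442,-0.1,-0.0015,0,-0.243,1,-0.56,-0.442,-0.1,-0.0015,0,-0.243,1,-0.56,-0.442,-0.1,-0.0015,0,-0.243,1,-0.56,-0.442,-0.1,-0.0015,0,-0.243,1,-0.56,-0.442,-0.1,-0.0015,0,-0.243,1,-0.56,-0.442,-0.1,-0.0015,0,-0.243,1,-0.56,-0.442,-0.1,-0.0015,0,-0.243,1,-0.56,-0.442,-0.1,-0.0015,0,-0.243,1,-0.56,-0.442,-0.1,-0.0015,0,-0.243,1],
)

```text
time_s: 2.0
eef_pos: [0.5745, -0.0251, 0.4033]
eef_rot: [-0.001, 0.017, 1.0, 0.001]
wrist_force: [-0.8, 0.6, 0.8]
opening: 1.003
grasp_force: 0.0
```

```bash
python3 - <<'E'
from m import *
im=ctrl.camera("scene")[:,:,::-1];cv2.imwrite("pics/s1.png",im)
x,r,o=pose();print(x,r.as_matrix().round(4).tolist(),o["q"].round(2),o["time_s"])
go((.576,-.0268,.26),np.radians(88)); go((.576,-.0268,.242),np.radians(88))
E
```

```text
[ 0.57435889 -0.02446918  0.40366274] [[-0.9994, 0.0339, -0.0006], [0.0339, 0.9994, 0.0022], [0.0007, 0.0022, -1.0]] [-0.25  0.12  1.48  0.    1.55 -1.79] 2.05
shift [-0.0018 -0.0026  0.1437] turn [ 0.0022 -0.0007  0.001 ]
shift [-0.0018 -0.0026  0.1617] turn [ 0.0022 -0.0007  0.001 ]
```

View pics/s1.png

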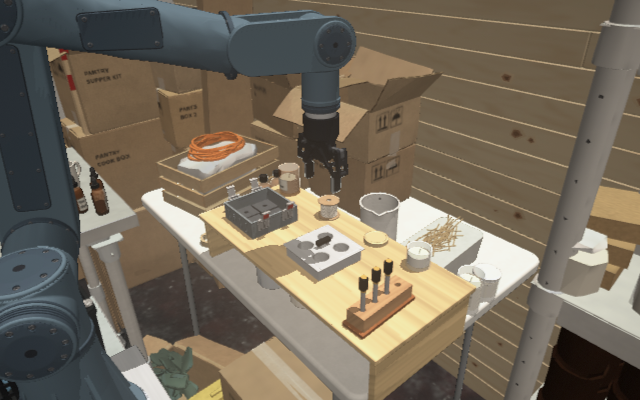

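The arm is above the block; the bar at (322,240) is clear below the gripper and nothing has been knocked. Next I'll descend so the tips stop about 4 mm above the block's face, then grip.

Request:
carry_out(
  steps=[-0.0018,-0.0026,0.05,0.002,-0.0007,0.001,0.6,-0.0018,-0.0026,0.09,0.002,-0.0007,0.001,0.6,-0.0018,-0.0026,0.125,0.002,-0.0007,0.001,0.6,-0.0018,-0.0026,0.148,0.002,-0.0007,0.001,0.6,-0.0018,-0.0026,0.148,0.002,-0.0007,0.001,0.6,-0.0018,-0.0026,0.148,0.002,-0.0007,0.001,0,-0.0018,-0.0026,0.148,0.002,-0.0007,0.001,0,-0.0018,-0.0026,0.148,0.002,-0.0007,0.001,0,-0.0018,-0.0026,0.148,0.002,-0.0007,0.001,0,-0.0018,-0.0026,0.148,0.002,-0.0007,0.001,0,-0.0018,-0.0026,0.148,0.002,-0.0007,0.001,0],
)

```text
time_s: 3.15
eef_pos: [0.5779, -0.0277, 0.2587]
eef_rot: [0.003, 0.018, 1.0, -0.0]
wrist_force: [-0.5, 3.6, 7.3]
opening: 0.146
grasp_force: 61.3
```

Request:
carry_out(
  steps=[0,0,-0.02,0,0,0,0,0,0,-0.06,0,0,0,0,0,0,-0.1,0,0,0,0,0,0,-0.1,0,0,0,0,0,0,-0.1,0,0,0,0],
)

```text
time_s: 3.65
eef_pos: [0.5768, -0.0281, 0.3567]
eef_rot: [0.001, 0.018, 1.0, -0.001]
wrist_force: [0.6, 0.2, -5.6]
opening: 0.143
grasp_force: 59.9
```

```bash
python3 - <<'E'
from m import *
im=ctrl.camera("scene")[:,:,::-1];cv2.imwrite("pics/s2.png",im)
t=ctrl.camera("top")[:,:,::-1];cv2.imwrite("pics/t2.png",t)
x,r,o=pose();print(x,r.as_matrix().round(4).tolist(),o["wrist_force"],o["torque"],o["opening"],o["time_s"])
o=np.zeros((600,800,3),np.uint8);c=cv2.resize(t[170:250,205:445],None,fx=3.3,fy=3.3);o[:264,:792]=c
d=cv2.resize(im[130:310,210:410],None,fx=1.8,fy=1.8);o[270:594,:360]=d;cv2.imwrite("pics/z2.png",o)
go((.5625,.225,.36),np.radians(89.15));go((.5625,.225,.27),np.radians(89.15))
E
```

```text
[ 0.57570203 -0.0278768   0.35378666] [[-0.9994, 0.0359, -0.0026], [0.0359, 0.9994, 0.0002], [0.0026, 0.0001, -1.0]] [-1.20497572 -0.40546537 -6.43204798] [-0.02440869  0.05131763  0.00852817] 0.14312756628211085 3.75
shift [ 0.0223  0.2522 -0.0061] turn [ 0.0002 -0.0026 -0.0211]
shift [0.0221 0.2522 0.0839] turn [ 0.0002 -0.0026 -0.0211]
```

View pics/z2.png

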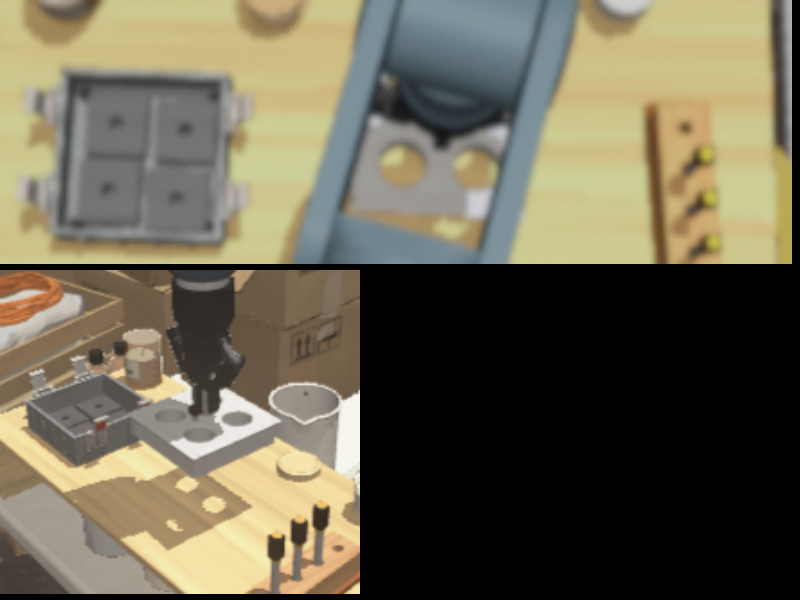

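Block is held level and lifted. The box, clips, seats and pins are unchanged. Now I'll carry it over the box.

Request:
carry_out(
  steps=[0,0.01,-0.02,0,-0.0026,-0.021,0,0.005,0.04,-0.02,0,-0.0026,-0.021,0,0.01,0.085,-0.02,0,-0.0026,-0.021,0,0.015,0.13,-0.02,0,-0.0026,-0.021,0,0.018,0.175,-0.02,0,-0.0026,-0.021,0,0.0223,0.215,-0.02,0,-0.0026,-0.021,0,0.0223,0.24,-0.02,0,-0.0026,-0.021,0,0.0223,0.2522,-0.02,0,-0.0026,-0.021,0,0.0223,0.2522,-0.02,0,-0.0026,-0.021,0,0.0223,0.2522,-0.02,0,-0.0026,-0.021,0,0.0223,0.2522,0.0,0,-0.0026,-0.021,0,0.0223,0.2522,0.035,0,-0.0026,-0.021,0,0.0223,0.2522,0.035,0,-0.0026,-0.021,0,0.0223,0.2522,0.035,0,-0.0026,-0.021,0],
)

```text
time_s: 5.15
eef_pos: [0.5633, 0.2234, 0.3204]
eef_rot: [0.001, 0.008, 1.0, -0.001]
wrist_force: [0.3, -0.9, -5.0]
opening: 0.142
grasp_force: 59.8
```

```bash
python3 - <<'E'
from m import *
im=ctrl.camera("scene")[:,:,::-1];t=ctrl.camera("top")[:,:,::-1];cv2.imwrite("pics/t3.png",t)
x,r,o=pose();print(x,r.as_matrix().round(4).tolist(),o["wrist_force"],o["torque"],o["opening"],o["time_s"])
o=np.zeros((600,800,3),np.uint8);c=cv2.resize(t[165:265,195:295],None,fx=4,fy=4);o[:400,:400]=c
d=cv2.resize(im[150:270,210:310],None,fx=4,fy=4);o[:480,400:800]=d;cv2.imwrite("pics/z3.png",o)
go((.5625,.225,.30),np.radians(89.15))
E
```

```text
[0.56442951 0.22415905 0.32281068] [[-0.9999, 0.0159, 0.0063], [0.0159, 0.9999, -0.0002], [-0.0063, -0.0001, -1.0]] [ 1.0229045  -0.88604467 -4.44229854] [-0.00101774 -0.01110606  0.02484102] 0.1447286452842156 5.25
shift [0.0021 0.0008 0.0228] turn [-0.0001  0.0063 -0.001 ]
```

View pics/z3.png

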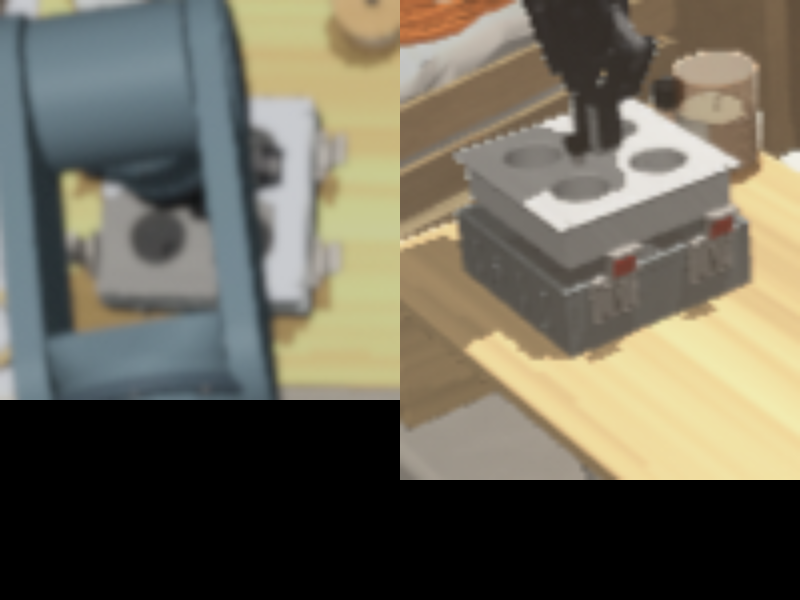

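The block hangs just above the box, level, with all clips outside the flange. I'll check its centring from the flange edges (right edge at about column 272, bottom at about row 242).

```bash
python3 - <<'E'
from m import *
t=cv2.imread("pics/t3.png")
for z in(.243,):
    edges(t,{"T":(range(259,271),(183,197)),"R":([*range(192,198),*range(209,224)],(266,282)),"B":(range(222,255),(234,250))},z)
p=[]
for _ in range(4):
    ctrl.camera("top");x,r,o=pose();p.append(np.r_[x,r.as_matrix()[0,2]])
print(np.mean(p,0),np.std(p,0))
E
```

```text
T [7.000e-04 1.000e+00 6.334e-01 1.742e-01] ang -0.04 mid pix [264.5  188.59]
R [ 1.     -0.0025  0.5733  0.1468] ang -0.15 mid pix [273.8  209.86]
B [0.001  1.     0.4845 0.2432] ang -0.06 mid pix [238.   241.86]
[0.56425776 0.22460001 0.32277538 0.00656018] [0.00018096 0.00014688 0.00028265 0.00039108]
```

Request:
carry_out(
  steps=[0.0,0.0005,0.006,0,0.006,0,0,0.0,0.0005,0.012,0,0.006,0,0,0.0,0.0005,0.018,0,0.006,0,0,0.0,0.0005,0.024,0,0.006,0,0,0.0,0.0005,0.03,0,0.006,0,0,0.0,0.0005,0.03,0,0.006,0,0],
)

```text
time_s: 6.05
eef_pos: [0.5631, 0.2251, 0.2893]
eef_rot: [-0.002, 0.007, 1.0, -0.0]
wrist_force: [0.7, 0.7, -4.7]
opening: 0.142
grasp_force: 59.9
```

Request:
carry_out(
  steps=[0,0,0.003,0,0,0,0,0,0,0.006,0,0,0,0,0,0,0.009,0,0,0,0,0,0,0.011,0,0,0,0,0,0,0.012,0,0,0,0,0,0,0.012,0,0,0,0],
)

```text
time_s: 6.65
eef_pos: [0.5635, 0.2253, 0.2797]
eef_rot: [-0.001, 0.007, 1.0, -0.0]
wrist_force: [-3.5, -0.4, 2.4]
opening: 0.144
grasp_force: 60.8
```

Contact at the expected home height. Release and lift clear.

Request:
carry_out(
  steps=[0,0,-0.003,0,0,0,0.5,0,0,-0.003,0,0,0,0.5,0,0,-0.003,0,0,0,0.5,0,0,-0.003,0,0,0,0.5,0,0,-0.02,0,0,0,0.5,0,0,-0.05,0,0,0,0.3,0,0,-0.05,0,0,0,0,0,0,-0.05,0,0,0,0],
)

```text
time_s: 7.45
eef_pos: [0.564, 0.2253, 0.3294]
eef_rot: [-0.0, 0.007, 1.0, -0.0]
wrist_force: [-0.4, -0.4, -0.6]
opening: 0.005
grasp_force: 0.0
```

```bash
python3 - <<'E'
from m import *
im=ctrl.camera("scene")[:,:,::-1];t=ctrl.camera("top")[:,:,::-1];cv2.imwrite("pics/t4.png",t)
x,r,o=pose();print(x,r.as_matrix().round(4).tolist(),o["wrist_force"],o["opening"],o["time_s"])
o=np.zeros((600,800,3),np.uint8);c=cv2.resize(t[140:265,155:295],None,fx=2.8,fy=2.8);o[:c.shape[0],:c.shape[1]]=c
d=cv2.resize(im[150:270,210:310],None,fx=4,fy=4);o[:480,400:800]=d;cv2.imwrite("pics/z4.png",o)
for z in(.0,.1,.2):print(ray("top",[(190,176),(183,154),(163,215)],z).round(3).tolist())
c,s=np.cos(np.radians(-.85)),np.sin(np.radians(-.85))
for n,(bx,by) in dict(c0out=(38,118),c0in=(38,72),c2out=(-38,-118),c2in=(-38,-72),c1out=(38,-118),c1in=(38,-72),c3out=(-38,118),c3in=(-38,72)).items():
    p=np.array([.5625+(c*bx-s*by)/1e3,.225+(s*bx+c*by)/1e3]);print(n,p.round(4),end=" ");go((*p,.285),np.radians(89.15))
E
```

```text
[0.56318362 0.22519189 0.32754816] [[-0.9999, 0.0147, -0.0041], [0.0148, 0.9999, -0.0009], [0.0041, -0.0009, -1.0]] [ 0.37535884 -0.17864917 -0.31034232] 0.0004821617023225248 7.55
[[0.725, 0.446, 0.0], [0.8, 0.474, 0.0], [0.594, 0.524, 0.0]]
[[0.701, 0.42, 0.1], [0.77, 0.447, 0.1], [0.578, 0.493, 0.1]]
[[0.676, 0.394, 0.2], [0.741, 0.419, 0.2], [0.561, 0.462, 0.2]]
c0out [0.6022 0.3424] shift [-0.0375  0.1178  0.0423] turn [-0.0009 -0.0041  0.0001]
c0in [0.6016 0.2964] shift [-0.0375  0.0718  0.0423] turn [-0.0009 -0.0041  0.0001]
c2out [0.5228 0.1076] shift [ 0.0385 -0.1182  0.0428] turn [-0.0009 -0.0041  0.0001]
c2in [0.5234 0.1536] shift [ 0.0385 -0.0722  0.0428] turn [-0.0009 -0.0041  0.0001]
c1out [0.5987 0.1064] shift [-0.0375 -0.1182  0.0425] turn [-0.0009 -0.0041  0.0001]
c1in [0.5994 0.1524] shift [-0.0375 -0.0722  0.0425] turn [-0.0009 -0.0041  0.0001]
c3out [0.5263 0.3436] shift [0.0385 0.1178 0.0426] turn [-0.0009 -0.0041  0.0001]
c3in [0.5256 0.2976] shift [0.0385 0.0718 0.0426] turn [-0.0009 -0.0041  0.0001]
```

View pics/z4.png

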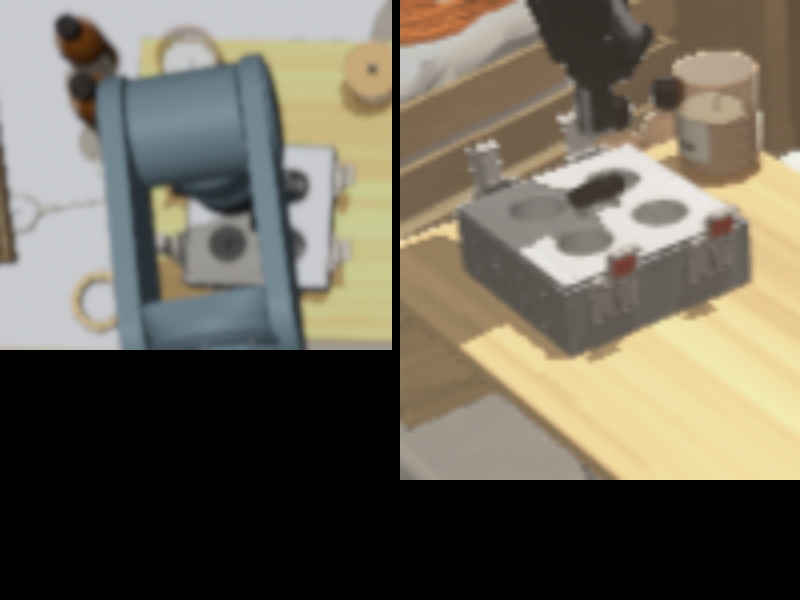

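The block sits flush in the box with all four clips still standing: two at the scene's right side (red pads at (622,265) and (720,226)) and two behind. Now clip 0 (far +y side): push inward from outside with the closed fingers.

Request:
carry_out(
  steps=[-0.0375,0.05,0,0,-0.004,0,0,-0.0375,0.095,0,0,-0.004,0,0,-0.0375,0.118,0,0,-0.004,0,0,-0.0375,0.118,0.02,0,-0.004,0,0,-0.0375,0.118,0.0425,0,-0.004,0,0,-0.0375,0.118,0.0425,0,-0.004,0,0,-0.0375,0.11,0.0425,0,-0.004,0,0,-0.0375,0.102,0.0425,0,-0.004,0,0,-0.0375,0.094,0.0425,0,-0.004,0,0,-0.0375,0.086,0.0425,0,-0.004,0,0,-0.0375,0.078,0.0425,0,-0.004,0,0,-0.0375,0.07,0.0425,0,-0.004,0,0,-0.0375,0.07,0.0425,0,-0.004,0,0,-0.0375,0.07,0.0425,0,-0.004,0,0],
)

```text
time_s: 8.95
eef_pos: [0.6022, 0.2939, 0.2862]
eef_rot: [0.001, 0.008, 1.0, -0.0]
wrist_force: [-0.2, 1.2, 0.1]
opening: 0.001
grasp_force: 0.0
```

```bash
python3 - <<'E'
from m import *
im=ctrl.camera("scene")[:,:,::-1]
x,r,o=pose();print(x,o["wrist_force"],o["time_s"])
cv2.imwrite("pics/z5.png",cv2.resize(im[150:270,210:310],None,fx=4,fy=4))
E
```

```text
[0.60212394 0.29420013 0.28596529] [ 0.01833834 -0.51259172  0.82354391] 9.0
```

View pics/z5.png

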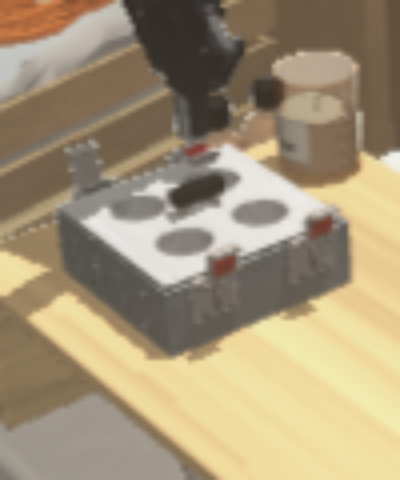

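Clip 0 is shut: its red pad lies flat at (197,150), and the other three stand. Next the diagonal clip 2.

Request:
carry_out(
  steps=[0,0.0,-0.045,0,0,0,0,0.02,-0.045,-0.045,0,0,0,0,0.04,-0.085,-0.045,0,0,0,0,0.06,-0.125,-0.045,0,0,0,0,0.076,-0.165,-0.045,0,0,0,0,0.076,-0.188,-0.045,0,0,0,0,0.076,-0.188,-0.045,0,0,0,0,0.076,-0.188,-0.02,0,0,0,0,0.076,-0.188,0,0,0,0,0,0.076,-0.188,0,0,0,0,0,0.076,-0.18,0,0,0,0,0,0.076,-0.172,0,0,0,0,0,0.076,-0.164,0,0,0,0,0,0.076,-0.156,0,0,0,0,0,0.076,-0.148,0,0,0,0,0,0.076,-0.14,0,0,0,0,0,0.076,-0.14,0,0,0,0,0,0.076,-0.14,0,0,0,0,0],
)

```text
time_s: 10.8
eef_pos: [0.5238, 0.1565, 0.286]
eef_rot: [0.001, 0.007, 1.0, -0.0]
wrist_force: [-0.3, -1.5, -0.6]
opening: 0.003
grasp_force: 0.0
```

```bash
python3 - <<'E'
from m import *
im=ctrl.camera("scene")[:,:,::-1]
x,r,o=pose();print(x,o["wrist_force"],o["time_s"])
cv2.imwrite("pics/z6.png",cv2.resize(im[150:270,210:310],None,fx=4,fy=4))
E
```

```text
[0.52380357 0.15616606 0.28589237] [0.25178713 0.37226848 0.90366829] 10.85
```

View pics/z6.png

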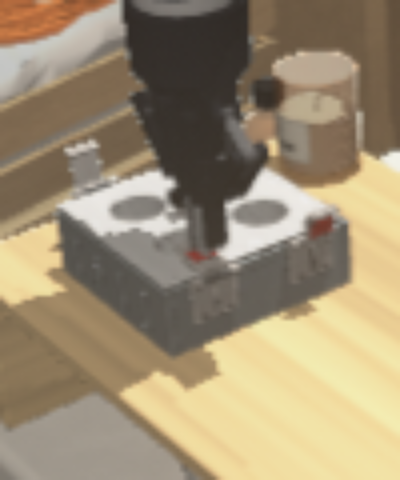

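Clip 2 is shut, with its red pad flat at (200,255); clips 1 and 3 still stand. Next clip 1.

Request:
carry_out(
  steps=[0,0.0,-0.045,0,0,0,0,-0.03,-0.025,-0.045,0,0,0,0,-0.065,-0.048,-0.045,0,0,0,0,-0.076,-0.048,-0.045,0,0,0,0,-0.076,-0.048,-0.045,0,0,0,0,-0.076,-0.048,-0.02,0,0,0,0,-0.076,-0.048,0,0,0,0,0,-0.076,-0.048,0,0,0,0,0,-0.076,-0.04,0,0,0,0,0,-0.076,-0.032,0,0,0,0,0,-0.076,-0.024,0,0,0,0,0,-0.076,-0.016,0,0,0,0,0,-0.076,-0.008,0,0,0,0,0,-0.076,0,0,0,0,0,0,-0.076,0,0,0,0,0,0,-0.076,0,0,0,0,0,0,-0.076,0,-0.045,0,0,0,0,-0.076,0,-0.045,0,0,0,0],
)

```text
time_s: 12.65
eef_pos: [0.602, 0.155, 0.337]
eef_rot: [0.005, 0.007, 1.0, 0.0]
wrist_force: [0.6, 0.3, 1.2]
opening: 0.001
grasp_force: 0.0
```

Request:
carry_out(
  steps=[0.025,0.045,0,0,0,0,0,0.05,0.09,0,0,0,0,0,0.076,0.13,0,0,0,0,0,0.076,0.17,0,0,0,0,0,0.076,0.188,0,0,0,0,0,0.076,0.188,0,0,0,0,0,0.076,0.188,0.025,0,0,0,0,0.076,0.188,0.045,0,0,0,0,0.076,0.188,0.045,0,0,0,0,0.076,0.18,0.045,0,0,0,0,0.076,0.172,0.045,0,0,0,0,0.076,0.164,0.045,0,0,0,0,0.076,0.156,0.045,0,0,0,0,0.076,0.148,0.045,0,0,0,0,0.076,0.14,0.045,0,0,0,0,0.076,0.14,0.045,0,0,0,0,0.076,0.14,0.045,0,0,0,0,0.076,0.14,-0.02,0,0,0,0,0.076,0.14,-0.03,0,0,0,0],
)

```text
time_s: 14.55
eef_pos: [0.5265, 0.296, 0.3636]
eef_rot: [0.002, 0.007, 1.0, -0.0]
wrist_force: [0.9, -0.4, 0.5]
opening: -0.001
grasp_force: 0.0
```

```bash
python3 - <<'E'
from m import *
im=ctrl.camera("scene")[:,:,::-1];cv2.imwrite("pics/s7.png",im)
t=ctrl.camera("top")[:,:,::-1];cv2.imwrite("pics/t7.png",t)
x,r,o=pose();print(x,r.as_matrix().round(4).tolist(),o["q"].round(2),o["wrist_force"],o["time_s"])
o=np.zeros((600,800,3),np.uint8);o[:480,:400]=cv2.resize(im[150:270,210:310],None,fx=4,fy=4);o[:400,400:600]=cv2.resize(t[180:280,395:445],None,fx=4,fy=4)
cv2.imwrite("pics/z7.png",o)
# pin grips in the scene view: dark blobs above rack
hs=cv2.cvtColor(im,cv2.COLOR_BGR2HSV);m=(hs[...,2]<70);m[:, :350]=0;m[:,400:]=0;m[:255]=0;m[300:]=0
for s,c in blobs(m,15):print("grip scene",s,c.round(1),ray("scene",c,.2515)[0].round(4))
H,S,V=[hs2 for hs2 in cv2.split(cv2.cvtColor(t,cv2.COLOR_BGR2HSV))]
m=(H>20)&(H<35)&(S>150)&(V>150);m[:205]=0;m[260:]=0;m[:,:405]=0;m[:,430:]=0
for s,c in blobs(m,3):print("yellow",s[4],c.round(2),ray("top",c,.266)[0].round(4))
E
```

```text
[0.52758885 0.29648462 0.36604898] [[-0.9998, 0.0146, 0.0093], [0.0147, 0.9999, 0.0019], [-0.0093, 0.002, -1.0]] [ 0.32  0.2   1.46 -0.    1.47 -1.24] [ 2.17450586  0.76200823 -0.90044054] 14.65
grip scene [384 262   8  13  84] [387.6 267.7] [ 0.5525 -0.2484  0.2515]
grip scene [372 270   8  13  82] [375.6 275.9] [ 0.5167 -0.2506  0.2515]
grip scene [360 278   8  13  84] [363.4 284. ] [ 0.4821 -0.2525  0.2515]
yellow 9 [418.22 216.11] [ 0.5601 -0.2446  0.266 ]
yellow 11 [419.64 229.45] [ 0.524  -0.2475  0.266 ]
yellow 7 [420.71 243.  ] [ 0.4877 -0.2495  0.266 ]
```

View pics/z7.png

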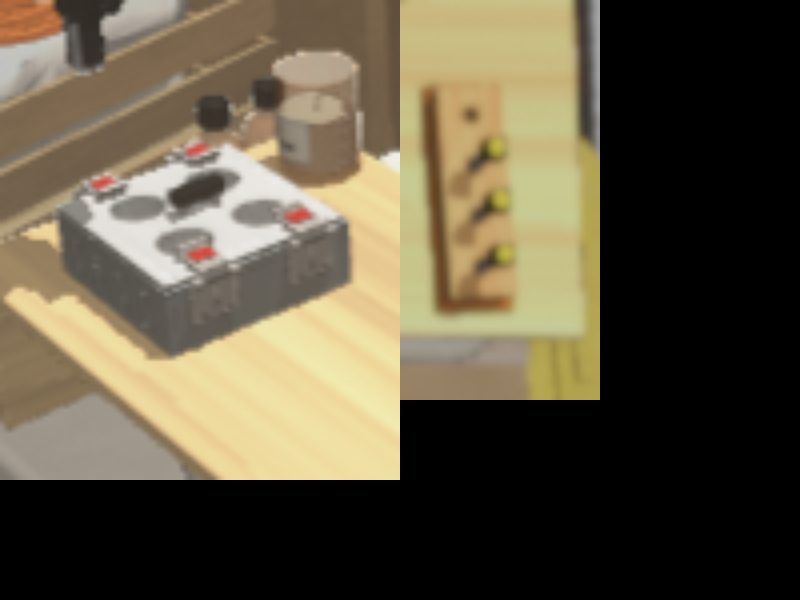

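All four clips are shut: red pads flat at (103,184), (197,150), (203,254) and (298,215). Three pins stand in the rack, yellow tops at top-view pixels (418.2,216.1), (419.6,229.5) and (420.9,243.1).

```bash
python3 - <<'E'
from h import *
go((.560,-.2446,.375),np.radians(94.3))
E
```

```text
shift [-0.0404 -0.5405 -0.0097] turn [ 0.0016  0.0094 -0.0897]
```

Request:
carry_out(
  steps=[-0.003,-0.04,-0.01,0.0016,0.0094,-0.02,0.4,-0.006,-0.09,-0.01,0.0016,0.0094,-0.09,0.4,-0.01,-0.14,-0.01,0.0016,0.0094,-0.09,0.4,-0.014,-0.19,-0.01,0.0016,0.0094,-0.09,0.4,-0.018,-0.24,-0.01,0.0016,0.0094,-0.09,0.4,-0.022,-0.29,-0.01,0.0016,0.0094,-0.09,0.4,-0.026,-0.34,-0.01,0.0016,0.0094,-0.09,0.4,-0.03,-0.39,-0.01,0.0016,0.0094,-0.09,0.4,-0.034,-0.44,-0.01,0.0016,0.0094,-0.09,0.4,-0.038,-0.49,-0.01,0.0016,0.0094,-0.09,0.4,-0.04,-0.54,-0.01,0.0016,0.0094,-0.09,0.4,-0.04,-0.54,-0.01,0.0016,0.0094,-0.09,0.4,-0.04,-0.54,-0.01,0.0016,0.0094,-0.09,0.4],
)

```text
time_s: 15.95
eef_pos: [0.5574, -0.2457, 0.3697]
eef_rot: [-0.005, -0.036, 0.999, -0.0]
wrist_force: [0.8, 1.5, -0.4]
opening: 0.403
grasp_force: 0.0
```

```bash
python3 - <<'E'
from h import *
im=ctrl.camera("scene")[:,:,::-1]
x,r,o=pose();print(x,o["opening"],o["wrist_force"],o["time_s"])
cv2.imwrite("pics/z8.png",cv2.resize(im[200:340,320:440],None,fx=4,fy=4))
go((.560,-.2446,.306),np.radians(94.3))
E
```

```text
[ 0.55761392 -0.24443996  0.3700512 ] 0.40095645725577744 [ 0.4191081   0.04329926 -0.21202064] 16.0
shift [-0.003  -0.0003  0.064 ] turn [-0.     -0.0097 -0.0006]
```

View pics/z8.png

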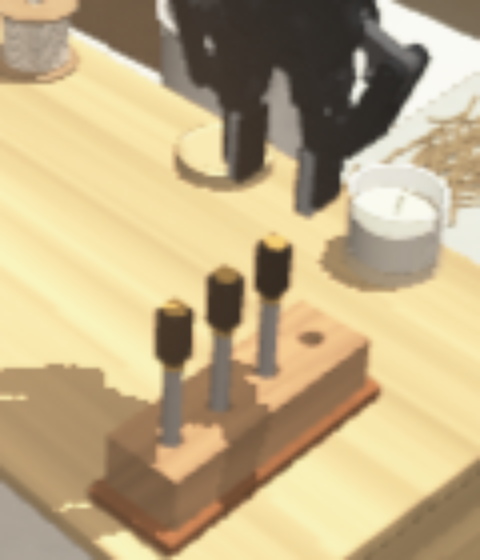

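The open fingers straddle the line above the far pin, which is at crop (273,265). Descend, grip and lift.

Request:
carry_out(
  steps=[-0.003,0,0.02,0,-0.009,0,0.4,-0.003,0,0.045,0,-0.009,0,0.4,-0.003,0,0.064,0,-0.009,0,0.4,-0.003,0,0.064,0,-0.009,0,0.4,-0.003,0,0.064,0,-0.009,0,0,-0.003,0,0.064,0,-0.009,0,0,-0.003,0,0.064,0,-0.009,0,0,-0.003,0,0.064,0,-0.009,0,0,-0.003,0,0.064,0,-0.009,0,0],
)

```text
time_s: 16.9
eef_pos: [0.5609, -0.2447, 0.3086]
eef_rot: [0.001, -0.038, 0.999, -0.001]
wrist_force: [0.6, 0.3, 3.3]
opening: 0.149
grasp_force: 60.1
```

Request:
carry_out(
  steps=[0,0,-0.03,0,0,0,0,0,0,-0.07,0,0,0,0,0,0,-0.11,0,0,0,0,0,0,-0.11,0,0,0,0,0,0,-0.11,0,0,0,0],
)

```text
time_s: 17.4
eef_pos: [0.5605, -0.2446, 0.4186]
eef_rot: [0.002, -0.038, 0.999, -0.002]
wrist_force: [-0.3, 0.0, -0.9]
opening: 0.152
grasp_force: 59.5
```

```bash
cat >> h.py <<'E'
def avg(n=4):
    xs=[];rs=[]
    for _ in range(n):
        x,r,o=pose();xs.append(x);rs.append(r.as_matrix());ctrl.camera("top")
    return np.mean(xs,0),R.from_matrix(np.mean(rs,0)),o
E
python3 - <<'E'
from h import *
im=ctrl.camera("scene")[:,:,::-1];cv2.imwrite("pics/s9.png",im)
x,r,o=avg();print(x,r.as_matrix()[:,2],o["opening"],o["grasp_force"],o["wrist_force"],o["time_s"])
cv2.imwrite("pics/z9.png",cv2.resize(im[180:330,320:440],None,fx=4,fy=4))
go((.5961,.2524,.39),np.radians(94.3))
E
```

```text
[ 0.55988194 -0.24423581  0.4157217 ] [-1.02930671e-03 -4.05888963e-04 -9.99999388e-01] 0.15124110640344127 59.54269587993622 [ 0.24115858  0.20627165 -1.13369036] 17.6
shift [-0.0734  0.4925  0.0254] turn [ 0.0001 -0.0015  0.    ]
```

View pics/z9.png

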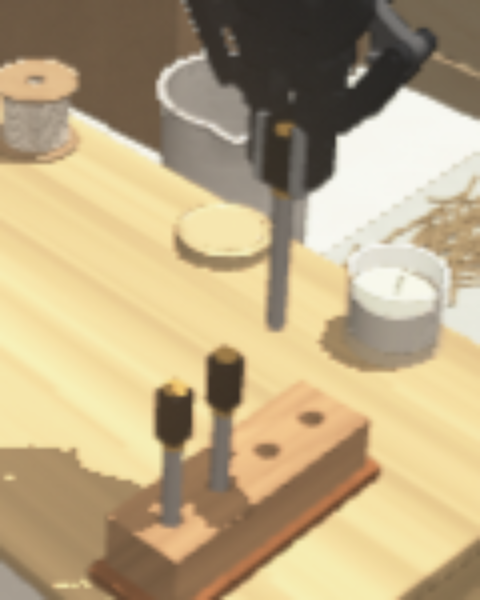

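The first pin is held upright and clear of the rack. Carry it to the far-left cup, whose seat I measured at (0.596, 0.252).

Request:
carry_out(
  steps=[-0.004,0.03,0,0,0,0,0,-0.011,0.075,0,0,0,0,0,-0.018,0.12,0,0,0,0,0,-0.025,0.165,0,0,0,0,0,-0.032,0.21,0,0,0,0,0,-0.038,0.255,0,0,0,0,0,-0.045,0.3,0,0,0,0,0,-0.052,0.345,0,0,0,0,0,-0.058,0.39,0,0,0,0,0,-0.065,0.43,0,0,0,0,0,-0.07,0.465,0,0,0,0,0,-0.0734,0.485,0,0,0,0,0,-0.0734,0.4925,0,0,0,0,0,-0.0734,0.4925,0,0,0,0,0,-0.0734,0.4925,0.03,0,0,0,0,-0.0734,0.4925,0.06,0,0,0,0,-0.0734,0.4925,0.06,0,0,0,0,-0.0734,0.4925,0.06,0,0,0,0],
)

```text
time_s: 19.45
eef_pos: [0.5966, 0.2508, 0.3565]
eef_rot: [-0.0, -0.037, 0.999, -0.001]
wrist_force: [-0.1, 0.6, -0.1]
opening: 0.154
grasp_force: 59.5
```

```bash
python3 - <<'E'
from h import *
x,r,o=avg();print(x,r.as_matrix()[:,2].round(4),o["opening"],o["wrist_force"],o["time_s"])
z=-r.as_matrix()[:,2];print("foot",x-z*.152/z[2])
go((.5961,.2524,.322),np.radians(94.3))
E
```

```text
[0.5971711  0.25130493 0.35804742] [ 0.0028 -0.0016 -1.    ] 0.1461299974174002 [-1.10784364 -0.04777409 -0.50541433] 19.6
foot [0.59759168 0.25105878 0.20604742]
shift [0.0014 0.0007 0.0368] turn [-0.0014  0.0044 -0.0004]
```

Request:
carry_out(
  steps=[0.0015,0.0013,0.012,0,0,0,0,0.0015,0.0013,0.024,0,0,0,0,0.0015,0.0013,0.032,0,0,0,0,0.0015,0.0013,0.036,0,0,0,0,0.0015,0.0013,0.039,0,0,0,0,0.0015,0.0013,0.042,0,0,0,0,0.0015,0.0013,0.045,0,0,0,0,0.0015,0.0013,0.045,0,0,0,0],
)

```text
time_s: 20.45
eef_pos: [0.5949, 0.2532, 0.3111]
eef_rot: [0.0, -0.038, 0.999, -0.001]
wrist_force: [0.9, -0.3, 0.1]
opening: 0.155
grasp_force: 59.5
```

It dropped in with no force. Go down fully and see where it bottoms.

Request:
carry_out(
  steps=[0,0,0.003,0,0,0,0,0,0,0.006,0,0,0,0,0,0,0.009,0,0,0,0,0,0,0.011,0,0,0,0,0,0,0.013,0,0,0,0,0,0,0.013,0,0,0,0],
)

```text
time_s: 21.05
eef_pos: [0.5954, 0.2533, 0.3015]
eef_rot: [0.002, -0.038, 0.999, -0.001]
wrist_force: [-4.1, -1.2, 11.7]
opening: 0.151
grasp_force: 61.4
```

Request:
carry_out(
  steps=[0,0,-0.002,0,0,0,0.35,0,0,-0.002,0,0,0,0.35,0,0,-0.002,0,0,0,0.35,0,0,-0.002,0,0,0,0.35,0,0,-0.03,0,0,0,0.35,0,0,-0.075,0,0,0,0.4,0,0,-0.075,0,0,0,0.4,0,0,-0.075,0,0,0,0.4],
)

```text
time_s: 21.85
eef_pos: [0.5955, 0.2535, 0.3751]
eef_rot: [0.002, -0.038, 0.999, -0.001]
wrist_force: [-0.7, -0.1, -0.6]
opening: 0.401
grasp_force: 0.0
```

```bash
python3 - <<'E'
from h import *
im=ctrl.camera("scene")[:,:,::-1];cv2.imwrite("pics/z10.png",cv2.resize(im[120:270,210:330],None,fx=4,fy=4))
x,r,o=pose();print(x,o["opening"],o["time_s"])
go((.524,-.2475,.375),np.radians(94.3))
E
```

```text
[0.59488424 0.25331203 0.3732775 ] 0.40342468086594435 21.9
shift [ 0.1083 -0.4941 -0.0009] turn [-0.0019  0.001   0.0002]
```

View pics/z10.png

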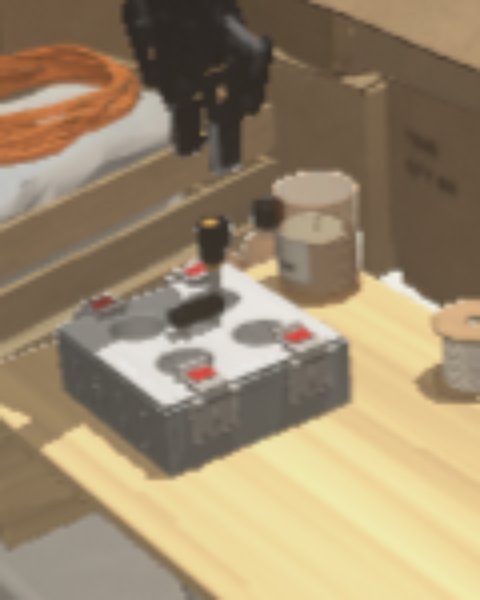

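The first pin stands in its cup, grip at (212,240), with the clips still shut. Now the second pin.

Request:
carry_out(
  steps=[0.006,-0.03,0,-0.002,0,0,0.4,0.017,-0.077,0,-0.002,0,0,0.4,0.027,-0.123,0,-0.002,0,0,0.4,0.037,-0.169,0,-0.002,0,0,0.4,0.047,-0.215,0,-0.002,0,0,0.4,0.057,-0.261,0,-0.002,0,0,0.4,0.067,-0.307,0,-0.002,0,0,0.4,0.077,-0.353,0,-0.002,0,0,0.4,0.087,-0.399,0,-0.002,0,0,0.4,0.097,-0.445,0,-0.002,0,0,0.4,0.105,-0.48,0,-0.002,0,0,0.4,0.108,-0.494,0,-0.002,0,0,0.4,0.108,-0.494,0,-0.002,0,0,0.4,0.108,-0.494,0,-0.002,0,0,0.4],
)

```text
time_s: 23.3
eef_pos: [0.5243, -0.2463, 0.3733]
eef_rot: [-0.0, -0.038, 0.999, 0.001]
wrist_force: [-0.5, 0.3, -0.6]
opening: 0.402
grasp_force: 0.0
```

```bash
python3 - <<'E'
from h import *
x,r,o=avg(3);print(x,r.as_matrix()[:,2].round(4),o["time_s"])
go((.524,-.2475,.3065),np.radians(94.3))
E
```

```text
[ 0.5245328  -0.24593809  0.37364108] [ 2.0e-04  1.6e-03 -1.0e+00] 23.4
shift [ 0.001  -0.0018  0.0677] turn [0.0006 0.0009 0.0023]
```

Request:
carry_out(
  steps=[0.0008,-0.0016,0.02,0,0,0,0.4,0.0008,-0.0016,0.045,0,0,0,0.4,0.0008,-0.0016,0.067,0,0,0,0.4,0.0008,-0.0016,0.067,0,0,0,0.4,0.0008,-0.0016,0.067,0,0,0,0,0.0008,-0.0016,0.067,0,0,0,0,0.0008,-0.0016,0.067,0,0,0,0,0.0008,-0.0016,0.067,0,0,0,0,0.0008,-0.0016,0.067,0,0,0,0,0.0008,-0.0016,0.04,0,0,0,0,0.0008,-0.0016,0,0,0,0,0,0.0008,-0.0016,-0.042,0,0,0,0,0.0008,-0.0016,-0.042,0,0,0,0,0.0008,-0.0016,-0.042,0,0,0,0],
)

```text
time_s: 24.85
eef_pos: [0.5239, -0.2498, 0.418]
eef_rot: [0.002, -0.037, 0.999, -0.002]
wrist_force: [-0.4, 0.5, -2.1]
opening: 0.156
grasp_force: 59.1
```

```bash
python3 - <<'E'
from h import *
x,r,o=avg(2);print(x,r.as_matrix()[:,2].round(4),o["opening"],o["wrist_force"],o["time_s"])
go((.5906,.1922,.39),np.radians(94.3))
E
```

```text
[ 0.52369181 -0.24961915  0.41701018] [ 0.0024 -0.0019 -1.    ] 0.15034747302523327 [-0.10976819 -0.31503779  0.0729443 ] 24.9
shift [-0.1002  0.4351  0.0253] turn [ 0.0008 -0.0006 -0.0003]
```

Request:
carry_out(
  steps=[-0.007,0.03,0,0,0,0,0,-0.017,0.075,0,0,0,0,0,-0.028,0.12,0,0,0,0,0,-0.038,0.165,0,0,0,0,0,-0.048,0.21,0,0,0,0,0,-0.058,0.255,0,0,0,0,0,-0.069,0.3,0,0,0,0,0,-0.079,0.345,0,0,0,0,0,-0.089,0.385,0,0,0,0,0,-0.096,0.415,0,0,0,0,0,-0.1,0.435,0,0,0,0,0,-0.1,0.435,0,0,0,0,0,-0.1,0.435,0.03,0,0,0,0,-0.1,0.435,0.06,0,0,0,0,-0.1,0.435,0.06,0,0,0,0,-0.1,0.435,0.06,0,0,0,0],
)

```text
time_s: 26.55
eef_pos: [0.5905, 0.1913, 0.3556]
eef_rot: [-0.001, -0.037, 0.999, -0.0]
wrist_force: [-0.3, 0.7, 1.0]
opening: 0.154
grasp_force: 59.1
```

```bash
python3 - <<'E'
from h import *
x,r,o=avg();print(x,r.as_matrix()[:,2].round(4),o["opening"],o["wrist_force"],o["time_s"])
z=-r.as_matrix()[:,2];f=x-z*.152/z[2];print("foot",f,"need tool",r.inv().apply(np.array([.5906,.1922,.166])-f))
E
```

```text
[0.59112537 0.19163894 0.35739589] [ 1.8e-03  1.0e-04 -1.0e+00] 0.14814844869265872 [-0.19161929 -0.0030036  -0.39312556] 26.7
foot [0.59139316 0.19165043 0.20539589] need tool [0.00081949 0.00060928 0.03939448]
```

Request:
carry_out(
  steps=[0.0008,0.0006,0.012,0,0,0,0,0.0008,0.0006,0.024,0,0,0,0,0.0008,0.0006,0.032,0,0,0,0,0.0008,0.0006,0.036,0,0,0,0,0.0008,0.0006,0.039,0,0,0,0,0.0008,0.0006,0.042,0,0,0,0,0.0008,0.0006,0.045,0,0,0,0,0.0008,0.0006,0.045,0,0,0,0],
)

```text
time_s: 27.55
eef_pos: [0.5899, 0.1925, 0.311]
eef_rot: [0.0, -0.038, 0.999, -0.0]
wrist_force: [-0.7, -2.8, -1.0]
opening: 0.153
grasp_force: 58.9
```

In the seat again. Press home, release and rise.

Request:
carry_out(
  steps=[0,0,0.003,0,0,0,0,0,0,0.006,0,0,0,0,0,0,0.009,0,0,0,0,0,0,0.011,0,0,0,0,0,0,0.012,0,0,0,0,0,0,0.012,0,0,0,0],
)

```text
time_s: 28.15
eef_pos: [0.5903, 0.1927, 0.3015]
eef_rot: [0.001, -0.038, 0.999, -0.0]
wrist_force: [-3.4, -3.2, 9.7]
opening: 0.152
grasp_force: 60.6
```

Request:
carry_out(
  steps=[0,0,-0.001,0,0,0,0.35,0,0,-0.001,0,0,0,0.35,0,0,-0.001,0,0,0,0.35,0,0,-0.001,0,0,0,0.35,0,0,-0.03,0,0,0,0.35,0,0,-0.075,0,0,0,0.4,0,0,-0.075,0,0,0,0.4,0,0,-0.075,0,0,0,0.4],
)

```text
time_s: 28.95
eef_pos: [0.5904, 0.193, 0.3759]
eef_rot: [0.002, -0.038, 0.999, 0.0]
wrist_force: [0.7, 0.7, 0.0]
opening: 0.401
grasp_force: 0.0
```

```bash
python3 - <<'E'
from h import *
x,r,o=avg(2);print(x,o["opening"],o["time_s"])
go((.4875,-.2505,.375),np.radians(94.3))
E
```

```text
[0.5900657  0.19289828 0.37496904] 0.39903404032733053 29.0
shift [ 0.135  -0.4343 -0.0018] turn [ 0.0001 -0.001   0.0002]
```

Request:
carry_out(
  steps=[0.009,-0.03,0,0,0,0,0.4,0.023,-0.075,0,0,0,0,0.4,0.037,-0.12,0,0,0,0,0.4,0.051,-0.165,0,0,0,0,0.4,0.065,-0.21,0,0,0,0,0.4,0.079,-0.255,0,0,0,0,0.4,0.093,-0.3,0,0,0,0,0.4,0.107,-0.345,0,0,0,0,0.4,0.12,-0.385,0,0,0,0,0.4,0.13,-0.415,0,0,0,0,0.4,0.135,-0.435,0,0,0,0,0.4,0.135,-0.435,0,0,0,0,0.4,0.135,-0.435,0,0,0,0,0.4],
)

```text
time_s: 30.35
eef_pos: [0.4875, -0.2509, 0.3727]
eef_rot: [-0.0, -0.037, 0.999, 0.001]
wrist_force: [0.4, 0.1, -0.4]
opening: 0.4
grasp_force: 0.0
```

```bash
python3 - <<'E'
from h import *
x,r,o=avg(3);print(x,r.as_matrix()[:,2].round(4),o["time_s"])
go((.4875,-.251,.3065),np.radians(94.3))
E
```

```text
[ 0.4877513  -0.25043626  0.37304839] [-6.e-04  2.e-03 -1.e+00] 30.45
shift [ 0.0007 -0.0011  0.0672] turn [0.0011 0.0003 0.0015]
```

Request:
carry_out(
  steps=[0.0005,-0.001,0.02,0,0,0,0.4,0.0005,-0.001,0.045,0,0,0,0.4,0.0005,-0.001,0.067,0,0,0,0.4,0.0005,-0.001,0.067,0,0,0,0.4,0.0005,-0.001,0.067,0,0,0,0,0.0005,-0.001,0.067,0,0,0,0,0.0005,-0.001,0.067,0,0,0,0,0.0005,-0.001,0.067,0,0,0,0,0.0005,-0.001,0.067,0,0,0,0,0.0005,-0.001,0.04,0,0,0,0,0.0005,-0.001,0,0,0,0,0,0.0005,-0.001,-0.042,0,0,0,0,0.0005,-0.001,-0.042,0,0,0,0,0.0005,-0.001,-0.042,0,0,0,0],
)

```text
time_s: 31.9
eef_pos: [0.4879, -0.2527, 0.4185]
eef_rot: [0.002, -0.038, 0.999, -0.002]
wrist_force: [0.8, 0.9, -0.6]
opening: 0.151
grasp_force: 58.7
```

```bash
python3 - <<'E'
from h import *
x,r,o=avg(2);print(x,r.as_matrix()[:,2].round(4),o["opening"],o["wrist_force"],o["time_s"])
go((.5298,.1978,.39),np.radians(94.3))
E
```

```text
[ 0.48768089 -0.25253442  0.41758988] [ 0.0031 -0.0022 -1.    ] 0.15135307443929227 [-0.16641022 -0.73799938 -0.16595523] 31.95
shift [-0.0762  0.4454  0.0257] turn [0.0005 0.0001 0.    ]
```

Request:
carry_out(
  steps=[-0.005,0.03,0,0,0,0,0,-0.013,0.075,0,0,0,0,0,-0.021,0.12,0,0,0,0,0,-0.028,0.165,0,0,0,0,0,-0.036,0.21,0,0,0,0,0,-0.044,0.255,0,0,0,0,0,-0.051,0.3,0,0,0,0,0,-0.059,0.345,0,0,0,0,0,-0.067,0.39,0,0,0,0,0,-0.073,0.425,0,0,0,0,0,-0.076,0.445,0,0,0,0,0,-0.076,0.445,0,0,0,0,0,-0.076,0.445,0.03,0,0,0,0,-0.076,0.445,0.06,0,0,0,0,-0.076,0.445,0.06,0,0,0,0,-0.076,0.445,0.06,0,0,0,0],
)

```text
time_s: 33.6
eef_pos: [0.5297, 0.1964, 0.3558]
eef_rot: [-0.001, -0.037, 0.999, -0.0]
wrist_force: [0.6, -0.0, 0.3]
opening: 0.152
grasp_force: 58.7
```

```bash
python3 - <<'E'
from h import *
x,r,o=avg();print(x,r.as_matrix()[:,2].round(4),o["opening"],o["wrist_force"],o["time_s"])
z=-r.as_matrix()[:,2];f=x-z*.152/z[2];print("foot",f,"need tool",r.inv().apply(np.array([.5297,.1978,.166])-f))
E
```

```text
[0.53031219 0.19671578 0.3573558 ] [ 1.8e-03  1.0e-04 -1.0e+00] 0.15439002295122384 [ 0.5366425  -0.37206177  0.38005868] 33.75
foot [0.53058452 0.19673392 0.2053558 ] need tool [0.00087341 0.0011295  0.03935428]
```

Request:
carry_out(
  steps=[0.0008,0.001,0.012,0,0,0,0,0.0008,0.001,0.024,0,0,0,0,0.0008,0.001,0.032,0,0,0,0,0.0008,0.001,0.036,0,0,0,0,0.0008,0.001,0.039,0,0,0,0,0.0008,0.001,0.042,0,0,0,0,0.0008,0.001,0.045,0,0,0,0,0.0008,0.001,0.045,0,0,0,0],
)

```text
time_s: 34.6
eef_pos: [0.5289, 0.1977, 0.3109]
eef_rot: [0.0, -0.038, 0.999, -0.001]
wrist_force: [-1.4, -3.6, -0.2]
opening: 0.153
grasp_force: 58.6
```

Request:
carry_out(
  steps=[0,0,0.003,0,0,0,0,0,0,0.006,0,0,0,0,0,0,0.009,0,0,0,0,0,0,0.011,0,0,0,0,0,0,0.012,0,0,0,0,0,0,0.012,0,0,0,0],
)

```text
time_s: 35.2
eef_pos: [0.5295, 0.198, 0.3012]
eef_rot: [0.001, -0.038, 0.999, -0.0]
wrist_force: [-3.7, -4.7, 9.8]
opening: 0.152
grasp_force: 60.7
```

Request:
carry_out(
  steps=[0,0,-0.001,0,0,0,0.35,0,0,-0.001,0,0,0,0.35,0,0,-0.001,0,0,0,0.35,0,0,-0.001,0,0,0,0.35,0,0,-0.03,0,0,0,0.35,0,0,-0.075,0,0,0,0.4,0,0,-0.12,0,0,0,0.4,0.03,-0.03,-0.13,0,0,0,0.4,0.03,-0.07,-0.13,0,0,0,0.4,0.03,-0.11,-0.13,0,0,0,0.4,0.03,-0.15,-0.13,0,0,0,0.4,0.03,-0.15,-0.13,0,0,0,0.4],
)

```text
time_s: 36.4
eef_pos: [0.5106, 0.0426, 0.4291]
eef_rot: [0.0, -0.035, 0.999, -0.001]
wrist_force: [-0.5, 0.8, -0.7]
opening: 0.397
grasp_force: 0.0
```

```bash
python3 - <<'E'
from h import *
im=ctrl.camera("scene")[:,:,::-1];t=ctrl.camera("top")[:,:,::-1]
x,r,o=pose();print(x,o["wrist_force"],o["time_s"])
a=np.zeros((600,800,3),np.uint8);a[:600,:480]=cv2.resize(im[120:270,210:330],None,fx=4,fy=4);a[:320,480:800]=cv2.resize(t[175:255,210:290],None,fx=4,fy=4)
cv2.imwrite("pics/z11.png",a)
E
```

```text
[0.51038145 0.0458592  0.42916912] [-0.01876394  0.5017158  -0.63002054] 36.5
```

View pics/z11.png

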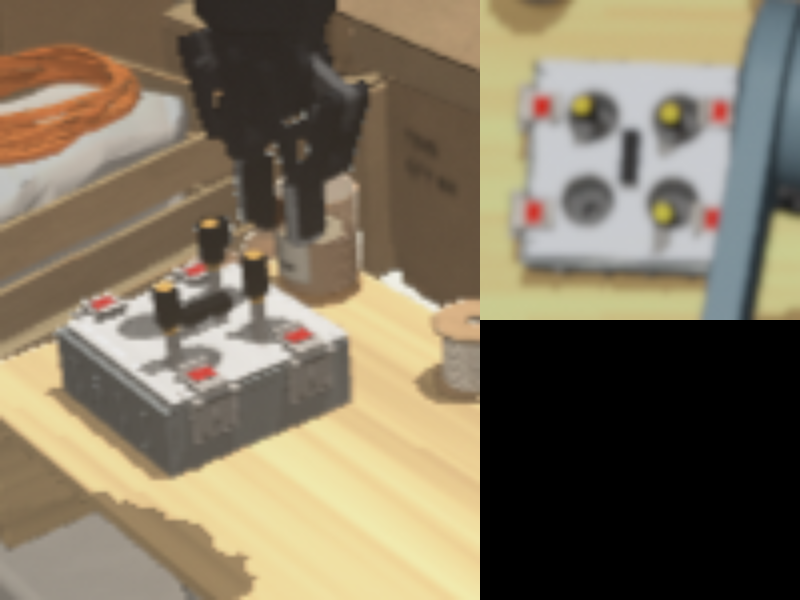

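All three pins stand low in their own cups, at crop (212,240), (256,273) and (166,305). The four red clips are flat, the block is flush and the rack is empty. I'm handing in.

```bash
python3 -c "
from bench import ctrl
print(ctrl.hand_in())"
```

```text
the job is handed in; nothing more can be done
None
```

The job is handed in, at about 36 s of the 210 s allowed: the block is home, the clips were shut in diagonal pairs, and all three wick pins present are standing fully down in their seats; the hand-in returned no verdict.

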